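# Scan the unit label inside a milling machine's drawer

## Robot

A 7-joint arm with a two-finger parallel gripper is mounted at the origin on the work surface. World frame = base frame: x ahead of the robot, y to its left, z up, the work surface at z = 0. Lengths are in m, angles in rad, forces in N, time in s.
With the tool pointing down it reaches from about 0.4 to 0.85 m from the base axis. Payload 10.4 kg.
Tool frame: the origin (TCP) lies at the very end of the fingers, on their centre line; the grasp point (between the pads) lies 19 mm behind it (manip.grip_point_offset is the distance from the TCP to the grasp point, in m); z points along the fingers, y is the line along which they close (so a half turn about z gives the same grasp; the last joint's range is limited). The gripper opens to 85 mm and grips with 20 to 120 N. Pads are 22 mm wide; open, the fingers measure 114 mm over their backs; the gripper's body (76 mm by 85 mm) begins 54 mm behind the grasp point. The pads swing forward as they close: fully open they stand 13 mm farther back than shut.
Start: joints at [1.221, 0.332, -0.065, 1.46, 0.022, 1.35, -0.088], TCP at [0.201, -0.592, 0.231] pointing down, gripper open.
Joint ranges: [-2.6, 2.6], [-0.5, 2.12], [-1.47, 1.34], [0.16, 2.42], [-1.27, 4.41], [0.06, 2.06], [-2.6, 2.6]. Speed limits (rad/s): [2.22, 2.22, 2.79, 2.79, 3.14, 3.14, 3.14].

## Interface

Orientations are given as a unit quaternion [x, y, z, w].
In Python, from workcell import manip gives the robot as it stands. The module is installed in compiled form; this text tells all that it offers.
- The arm moves only by the tool step_arm, never from a script. Its argument "moves" is a list of rows, each a list of 7 numbers: the closure, from 0 (fully open) to 1 (shut), then the shift along the world's x, y, z in mm, then the turn, a rotation vector about the world's x, y, z in rad. In form: [[grip, tx, ty, tz, ax, ay, az], ...]. A call has 1 to 10 rows; each row is the pose to reach, as a shift and turn from the pose commanded when the call began; what a row does not reach only later rows make up. A row lasts 1/10 s, in which the tool goes at most 50 mm and 8.59 degrees, less where a joint would pass 70% of its speed; a pose out of reach is approached as far as the arm can. A call with a gripper value outside its range is refused whole. The fingers move at their own pace and stop on an object; "grip_force" is the grip in N (left out, the last holds). Time passes only in rows, so rows that repeat a pose let the fingers close. It gives the time, the measured TCP pose, the force, the opening and the grip force at its end, in the units of the state.
- manip.get_obs(): the state, without advancing time (a new reading comes with each control period).
- manip.camera(name): name is "scene" or "top" or "wrist"; returns a dict with "image" (384x512x3 uint8, blue, green, red), "K" (3x3 intrinsics, pixels), "dist_coeffs" ([k1, k2, p1, p2, k3] as OpenCV has them; the pictures are not rectified), "rvec" (rotation vector, rad) and "tvec" (3), from world to camera coordinates, as OpenCV has them; the wrist camera has in their place "mount" (4x4, takes a point from camera to tool coordinates, whose origin is the TCP and whose axes are the flange's). Camera axes: x right, y down, z forward; pixel columns grow to the right and rows downward; lengths in m; the calibration is good to about 2 mm. A picture is of the moment at which its call begins: read the wrist's pose just before it. There is no depth.
- manip.hand_in(): hands the job in; it is judged then, once.
The state is a dict: "clock": time; "joint_pos": joint angles; "joint_velocities": joint speeds; "tau": joint torques, N m; "position": TCP position; "ee_rot": TCP orientation; "ft_force": force on the tool from outside, world axes, zero at the start; "torque": the same for the moment, N m; "grip_width": opening from 0.0 (shut) to 1.0 (fully open); "grasp_force": force on a finger pad.
Only numpy, scipy, OpenCV 4.12 (cv2) and the standard library are available. Lean on these libraries where they do the work, as an engineer would, in place of code of your own. Each camera call takes 0.05 s, during which the arm holds its last target. There are 200 camera calls.

## Task

Pull the machine's front drawer open far enough to clear the unit inside it, take the hand scanner from its mat, and hold it still in the air about 8 cm from the unit's sloping bar label for a good second: beam on the middle of the label, square-on to its face, scan line along the row of bars. Then lay the scanner gently, without dropping it, back on the mat, on its butt and head as it was, and push the drawer fully home; do not knock the scanner against the machine, and leave the tray, bottle, roller and screwdriver where they are.

Things in the scene. Friction and masses are not known exactly. Their poses are not given: they have to be found in the camera images.
- chassis: Fixed aluminium chassis of a milling machine, 300 deep (its x), 220 wide, 130 high. Origin: bottom of the middle of its front face; x into the machine, y left, z up. On its cover a drum and motor, 70 to 200 behind the front face, up to 220 high. Two upright hood plates, 8 thick, at y = -114 and 114, reach 100 ahead of the front face, 95 to 165 above the bench.
- drawer (a joint): Drawer in the chassis' front: 0 = fully home, grows to 0.17 m as it slides out along the chassis' -x; starts up to 20 mm ajar. Friction about 3 N, stays where it is left. White front panel 200 wide, 12 thick, 45 to 118 above the bench; side walls up to 84. At 110 mm open the unit inside is clear of the cover.
- handle (a point): Middle of the drawer's bar handle, a steel round bar 12 in diameter and 110 long along the chassis' y, 105 above the bench, 45 clear ahead of the drawer's front panel (centre line to panel). Graspable from above, one finger on each side of the bar.
- label: White paper label 30 x 46 with a row of black bars on the sloping face of the black unit (66 wide, 65 high) in the drawer. Origin: its middle, 97 above the bench, 77 behind the drawer's outer front; z: outward normal, 45 degrees up, roughly to the robot; y: its level long side, along the row of bars. The unit stands up to 45 off-centre and 0.45 rad turned, held stiffly; it rides with the drawer.
- scanner: Hand scanner, 0.15 to 0.31 kg, on the mat on its butt and head: level grey handle 32 wide (y), 26 thick, top 51 above the origin; black head 60 wide in front. Origin: underside of the resting scanner, 73 ahead of its rear end and 99 behind its front; x forward to the head, z up. Best grip point (0, 0, 38), near the centre of mass; handle free to grip at x -40 to 40.
- window: The scanner's amber window, 18 x 48, on the head's lower front face, fixed on the scanner at (86.5, 0, 7.6) mm of its frame. Origin: middle of the window; z is the beam direction, 60 degrees below the scanner's x (forward and down); y is the scan line, equal to the scanner's y. Good reading distance along z: 50 to 120 mm.
- mat: Blue bench mat, fixed on the bench, 240 (x) x 180 (y) x 3 high, left or right of the machine. Origin: middle of its underside. The scanner starts on it and goes back on it.
- parts_tray: Bystander: grey open tray with screws, 160 x 120 x 35 high, on the other side from the mat. Origin: middle of its underside.
- bottle: Bystander: white bottle, diameter 56, 170 high, standing beside the machine. Origin: middle of its underside.
- roller: Bystander: steel roller standing on end, diameter 60, 72 high, on the other side of the machine from the bottle. Origin: middle of its underside.
- screwdriver: Bystander: screwdriver 170 long, under 35 high, lying on the bench in front of the machine. Origin: middle of its length, on its underside; x along it.

How it is judged:
On the way, in this order (a step that is already met when the one before it is completed fails the run):
1. the drawer is pulled out at least 110 mm (value of joint drawer above 0.11 m), for 0.2 s.
2. drawer out, scanner still (30 mm/s, 0.2 rad/s) for 1 s, window 50-120 mm from the label, beam within 12 mm of its middle, beam square-on and scan line along the label to 0.25 rad (value of joint drawer above 0.1 m and z of label in the frame of window between 0.05 and 0.12 m and x of label in the frame of window between -0.012 and 0.012 m and y of label in the frame of window between -0.012 and 0.012 m and z of window in the frame of label above 0.04 m and angle between the z axis of window and the z axis of label, either way round below 0.25 rad and angle between the y axis of window and the y axis of label, either way round below 0.25 rad and linear speed of scanner below 0.03 m/s and angular speed of scanner below 0.2 rad/s), for 1 s.
At the end, for the whole second after the job is handed in: The drawer is home (within 6 mm); the scanner rests upright on its butt and head on the mat, its middle over the mat (within 110 mm along and 80 mm across of the mat's middle); tray, bottle, roller and screwdriver are within 30 mm of where they were, bottle and roller upright (value of joint drawer below 0.006 m and x of scanner in the frame of mat between -0.11 and 0.11 m and y of scanner in the frame of mat between -0.08 and 0.08 m and z of scanner in the frame of mat below 0.012 m and angle between scanner's own z axis and vertical below 0.15 rad and linear speed of scanner below 0.01 m/s and distance of each of parts_tray, bottle, roller, screwdriver from where it was at the start of the episode below 0.03 m and angle between each of bottle, roller's own z axis and vertical below 0.2 rad); the robot touches nothing.
It fails at once if the scanner is dropped or thrown: out of the fingers it moves at over 0.4 m/s (a fall of about 8 mm) (linear speed of scanner above 0.4 m/s and contact force between scanner and the fingers below 0.2 N).
It fails at once if the scanner is knocked against the machine or its drawer (over 20 N) (contact force between scanner and chassis above 20 N).
It fails at once if a bystander is moved more than 30 mm, or bottle or roller tipped (distance of any of parts_tray, bottle, roller, screwdriver from where it was at the start of the episode above 0.03 m or angle between any of bottle, roller's own z axis and vertical above 0.3 rad).
It also fails if it takes over 72 s, if anything falls off the work surface, if the arm or the gripper's body presses on something with over 40 N, if the wrist force passes 120 N, or if a joint passes its speed limit or range.

## Working session

There is one attempt and no reset: what is moved stays moved. The work goes in short steps, Python scripts to look and compute and a tool call to move; the robot and the scene stay as the last step left them, time stands still between calls to the robot, and variables do not carry over. Pictures are saved under pics/ and viewed, at most 11 in all, crops included, and the job is handed in when it is done.

Besides the shell and the picture viewer there is one more tool, called after "Request:" as name(argument=value, ...), one argument or row to a line, values as JSON. step_arm: Moves the arm, as the interface text tells. Its arguments: {"type":"object","properties":{"moves":{"type":"array","items":{"type":"array","items":{"type":"number"}}},"grip_force":{"type":"number"}},"required":["moves"]}

```bash
mkdir -p pics; python3 - <<'E'
from workcell import manip
import cv2,numpy as np,pickle
d={}
o=manip.get_obs();print({k:np.round(v,3) for k,v in o.items()})
for n in("scene","top","wrist"):
    c=manip.camera(n);d[n]=c;cv2.imwrite(f"pics/{n}0.png",c["image"])
    print(n,c["K"],c["dist_coeffs"],c.get("rvec"),c.get("tvec"),c.get("mount"))
d["obs"]=o
pickle.dump(d,open("d0.pkl","wb"))
for n in("scene","top"):
    cv2.imwrite(f"pics/{n}0b.png",cv2.resize(d[n]["image"],(768,576),interpolation=cv2.INTER_CUBIC))
E
```

```text
{'clock': np.float64(0.0), 'joint_pos': array([ 1.221,  0.333, -0.065,  1.461,  0.022,  1.35 , -0.088]), 'joint_velocities': array([-0.001,  0.   ,  0.002,  0.002,  0.   ,  0.   , -0.   ]), 'tau': array([ 0.0000e+00, -6.2544e+01,  5.0000e-02, -3.9161e+01,  1.6000e-02,
        1.0000e-02, -0.0000e+00]), 'position': array([ 0.201, -0.592,  0.231]), 'ee_rot': array([ 0.987,  0.163, -0.   , -0.001]), 'ft_force': array([-0.207, -1.703, -0.736]), 'torque': array([ 0.02 ,  0.047, -0.001]), 'grasp_force': np.float64(0.0), 'grip_width': np.float64(0.999)}
scene [[449.17540351   0.         257.97288793]
 [  0.         449.17540351 188.43140215]
 [  0.           0.           1.        ]] [-0.04274145  0.          0.          0.          0.        ] [ 1.43562356  2.26131851 -0.81503525] [ 0.25005307 -0.35505107  1.49529477] None
top [[384.89141234   0.         257.313637  ]
 [  0.         384.89141234 192.20781732]
 [  0.           0.           1.        ]] [-0.06969725  0.          0.          0.          0.        ] [ 2.15781023 -2.17942325  0.12048027] [0.00360568 0.59588692 0.95461642] None
wrist [[307.19692615   0.         253.80054199]
 [  0.         307.19692615 195.07472495]
 [  0.           0.           1.        ]] [-0.00297827  0.          0.          0.          0.        ] None None [[-4.01960790e-04 -9.57566154e-01 -2.88213286e-01  7.32384391e-02]
 [ 9.99999751e-01 -2.17899782e-04 -6.70708963e-04 -4.84849690e-04]
 [ 5.79446591e-04 -2.88213484e-01  9.57566004e-01 -1.42724133e-01]
 [ 0.00000000e+00  0.00000000e+00  0.00000000e+00  1.00000000e+00]]
```

View pics/scene0b.png

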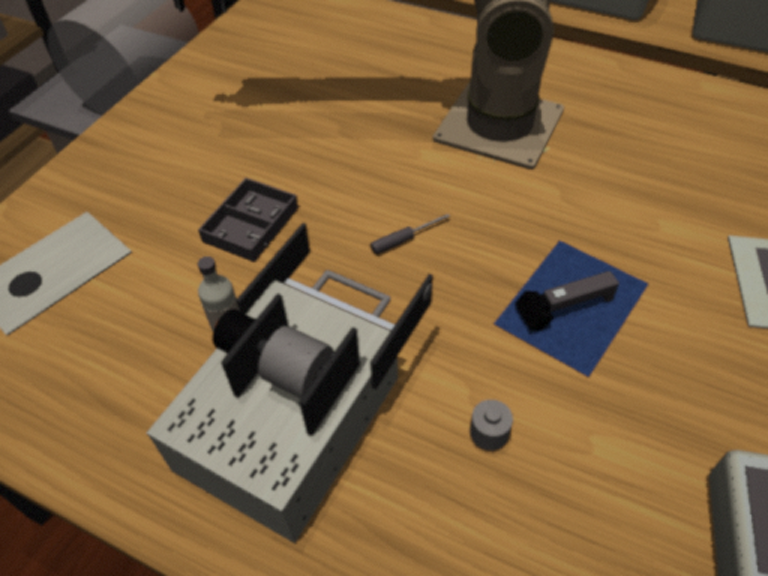

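View pics/top0b.png

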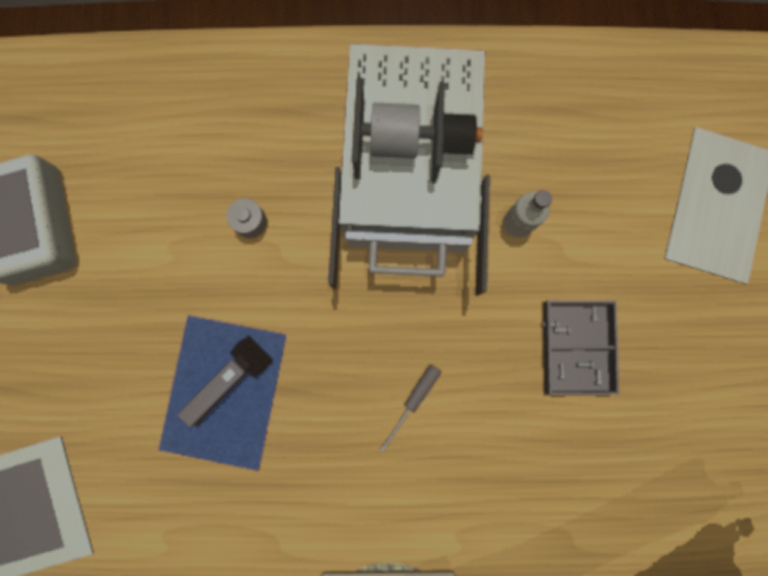

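The pictures show the machine ahead of the robot, the mat and scanner on the robot's left (+y), and the tray and bottle on its right. In the top view (1.5x) the handle bar runs (372,271)-(445,274), the mat corners are (188,317), (285,334), (259,469) and (161,450), and the scanner lies from (190,416) to (258,350).

```bash
cat > h.py <<'E'
import cv2,numpy as np,pickle
from scipy.spatial.transform import Rotation as R
def ray(c,uv,T=None):
    p=cv2.undistortPoints(np.array([[uv]],float),c["K"],c["dist_coeffs"])[0,0]
    d=np.array([p[0],p[1],1.])
    if T is None:
        r=cv2.Rodrigues(c["rvec"])[0];return -r.T@c["tvec"].ravel(),r.T@d
    return T[:3,3],T[:3,:3]@d
def wT(c,o):
    T=np.eye(4);T[:3,:3]=R.from_quat(o["ee_rot"]).as_matrix();T[:3,3]=o["position"];return T@c["mount"]
def at(c,uv,z,T=None):
    o,d=ray(c,uv,T);return o+d*(z-o[2])/d[2]
def tri(rays):
    A=0;b=0
    for o,d in rays:
        d=d/np.linalg.norm(d);P=np.eye(3)-np.outer(d,d);A=A+P;b=b+P@o
    return np.linalg.solve(A,b)
E
python3 - <<'E'
from h import *
d=pickle.load(open("d0.pkl","rb"))
L={"top":{"bar":[(372,271,.105),(445,274,.105)],"cov":[(341,225,.13),(483,231,.13)],"hood":[(334,286,.165),(482,292,.165)],"panel":[(347,240,.118),(470,244,.118)],"mat":[(188,317,.003),(285,334,.003),(259,469,.003),(161,450,.003)],"scan":[(190,416,.05),(237,369,.054),(252,356,.04)],"bottle":[(541,199,.17)],"roller":[(246,217,.072)],"sd":[(436,368,.02),(382,449,.01)],"tray":[(545,302,.035),(615,302,.035),(617,393,.035),(548,394,.035)]},
"scene":{"bar":[(328,274,.105),(388,298,.105)],"mat":[(561,242,.003),(647,285,.003),(589,374,.003),(497,322,.003)],"scan":[(614,282,.05),(534,308,.04)],"hood":[(307,227,.165),(432,278,.165)]}}
for n in L:
  for k,v in L[n].items(): print(n,k,[np.round(at(d[n],(u/1.5,w/1.5),z)[:2]*1000).astype(int).tolist() for u,w,z in v])
I=cv2.undistort
i=d["top"]["image"]
a=cv2.resize(i[195:320,95:205],None,fx=4,fy=4,interpolation=cv2.INTER_CUBIC)
b=cv2.resize(i[130:205,210:340],None,fx=4,fy=4,interpolation=cv2.INTER_CUBIC)
w=max(a.shape[1],b.shape[1]);o=np.zeros((600,800,3),np.uint8)
a=cv2.resize(i[200:320,95:205],(275,300));a=cv2.resize(i[205:310,100:200],(300,315),interpolation=cv2.INTER_CUBIC);b=cv2.resize(i[130:205,215:335],(480,300),interpolation=cv2.INTER_CUBIC)
o[:315,:300]=a;o[:300,310:790]=b
s=d["scene"]["image"][150:260,180:450];o[320:320+275,:675]=cv2.resize(s,(675,275),interpolation=cv2.INTER_CUBIC)
cv2.imwrite("pics/crop.png",o)
E
```

```text
top bar [[616, 20], [610, -96]]
top cov [[685, 67], [674, -154]]
top hood [[586, 75], [575, -144]]
top panel [[664, 59], [656, -135]]
top mat [[552, 347], [520, 175], [289, 219], [321, 390]]
top scan [[385, 324], [462, 245], [483, 224]]
top bottle [[714, -236]]
top roller [[713, 230]]
top sd [[459, -86], [323, 7]]
top tray [[569, -274], [568, -396], [413, -392], [414, -274]]
scene bar [[616, -87], [619, 23]]
scene mat [[293, 226], [329, 395], [553, 349], [518, 179]]
scene scan [[390, 339], [492, 231]]
scene hood [[585, -136], [599, 87]]
```

View pics/crop.png

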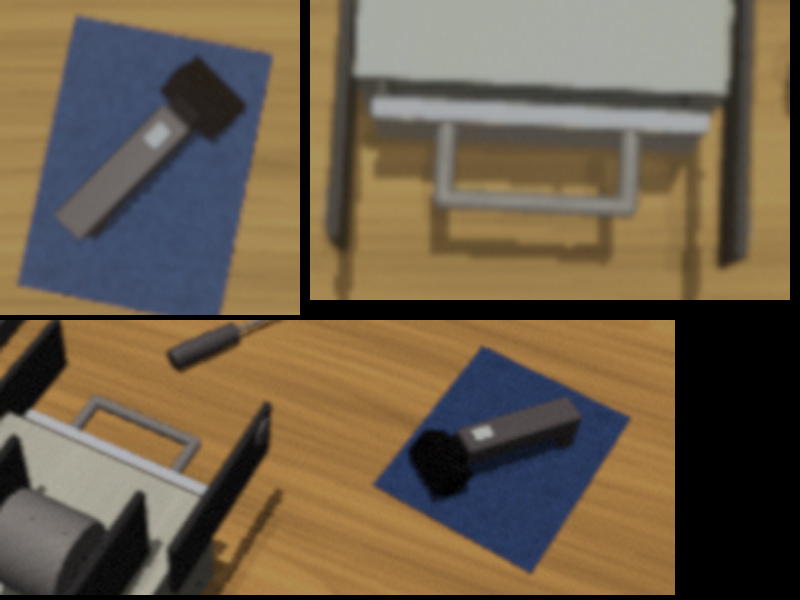

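Request:
step_arm(
  moves=[
    [0.5,412,554,0,0,0,1.19],
    [0.5,412,554,0,0,0,1.19],
    [0.5,412,554,0,0,0,1.19],
    [0.5,412,554,0,0,0,1.19],
    [0.5,412,554,0,0,0,1.19],
    [0.5,412,554,0,0,0,1.19],
    [0.5,412,554,0,0,0,1.19],
    [0.5,412,554,0,0,0,1.19],
    [0.5,412,554,0,0,0,1.19],
    [0.5,412,554,0,0,0,1.19],
  ],
)

```text
clock: 1.15
position: [0.4998, -0.189, 0.2314]
ee_rot: [0.726, 0.688, -0.0, 0.0]
ft_force: [0.3, -0.5, -0.7]
grip_width: 0.496
grasp_force: 0.0
```

Request:
step_arm(
  moves=[
    [0.5,113,151,0,0,0,0],
    [0.5,113,151,0,0,0,0],
    [0.5,113,151,0,0,0,0],
    [0.5,113,151,0,0,0,0],
    [0.5,113,151,0,0,0,0],
    [0.5,113,151,0,0,0,0],
  ],
)

```text
clock: 1.75
position: [0.6121, -0.0388, 0.2307]
ee_rot: [0.725, 0.688, -0.0, -0.001]
ft_force: [-0.1, -0.2, 0.1]
grip_width: 0.501
grasp_force: 0.0
```

```bash
python3 - <<'E'
from h import *
from workcell import manip
o=manip.get_obs();c=manip.camera("wrist");pickle.dump((c,o),open("w1.pkl","wb"))
print(np.round(o["position"],4),o["ee_rot"].round(3),o["joint_pos"].round(2))
cv2.imwrite("pics/w1.png",c["image"])
T=wT(c,o)
Ti=np.linalg.inv(T)
for p in([.616,.018,.105],[.610,-.092,.105]):
  q=Ti@np.array(p+[1]);print(cv2.projectPoints(q[None,:3],np.zeros(3),np.zeros(3),c["K"],c["dist_coeffs"])[0].ravel())
E
```

```text
[ 0.6121 -0.0388  0.2307] [ 0.725  0.688 -0.    -0.001] [ 0.47  0.37 -0.62  1.47  0.21  1.37 -0.21]
[255.57083487 123.53090236]
[255.14573628 241.6241545 ]
```

View pics/w1.png

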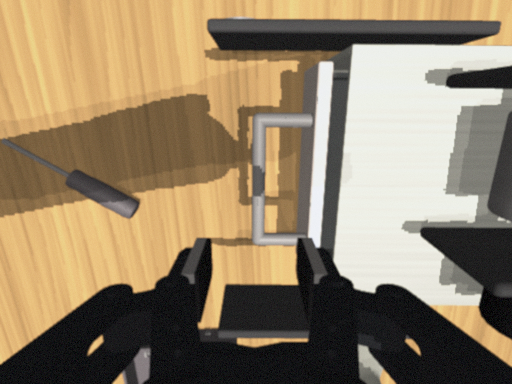

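The wrist view shows the bar running vertically at u≈259, about 4 mm farther in +x than predicted; its ends at v≈118 and 240 match the prediction.

Request:
step_arm(
  moves=[
    [0.5,4,0,-50,0,0,0],
    [0.5,4,0,-95,0,0,0],
    [0.5,4,0,-130,0,0,0],
    [0.5,4,0,-147,0,0,0],
    [0.5,4,0,-147,0,0,0],
    [1,4,0,-147,0,0,0],
    [1,4,0,-147,0,0,0],
    [1,4,0,-147,0,0,0],
    [1,4,0,-147,0,0,0],
    [1,4,0,-147,0,0,0],
  ],
  grip_force=40,
)

```text
clock: 2.8
position: [0.6173, -0.04, 0.0867]
ee_rot: [0.726, 0.688, 0.001, 0.001]
ft_force: [-2.2, -1.2, 8.2]
grip_width: 0.125
grasp_force: 39.1
```

Request:
step_arm(
  moves=[
    [1,-12,0.6,0,0,0,0],
    [1,-32,1.6,0,0,0,0],
    [1,-54,2.7,0,0,0,0],
    [1,-76,3.8,0,0,0,0],
    [1,-98,4.9,0,0,0,0],
    [1,-118,5.9,0,0,0,0],
    [1,-132,6.6,0,0,0,0],
    [1,-132,6.6,0,0,0,0],
    [1,-132,6.6,0,0,0,0],
  ],
)

```text
clock: 3.7
position: [0.4851, -0.0322, 0.0866]
ee_rot: [0.726, 0.688, 0.001, 0.001]
ft_force: [-2.2, 4.1, 10.5]
grip_width: 0.124
grasp_force: 41.1
```

Request:
step_arm(
  moves=[
    [0.5,0,0,0,0,0,0],
    [0.5,0,0,0,0,0,0],
    [0.5,0,0,0,0,0,0],
    [0.5,0,0,40,0,0,0],
    [0.5,0,0,90,0,0,0],
    [0.5,20,-30,130,0,0,0],
    [0.5,20,-30,134,0,0,0],
    [0.5,20,-30,134,0,0,0],
  ],
)

```text
clock: 4.5
position: [0.5048, -0.064, 0.2193]
ee_rot: [0.727, 0.687, 0.001, 0.001]
ft_force: [-0.7, -0.1, -0.4]
grip_width: 0.502
grasp_force: 0.0
```

```bash
python3 - <<'E'
from h import *
from workcell import manip
o=manip.get_obs();c=manip.camera("wrist");pickle.dump((c,o),open("w2.pkl","wb"))
print(np.round(o["position"],4),o["ee_rot"].round(3),o["joint_pos"].round(2))
cv2.imwrite("pics/w2.png",cv2.resize(c["image"],(768,576),interpolation=cv2.INTER_CUBIC))
E
```

```text
[ 0.5048 -0.064   0.2193] [0.727 0.687 0.001 0.001] [ 0.63  0.13 -0.64  1.75  0.08  1.28 -0.08]
```

View pics/w2.png

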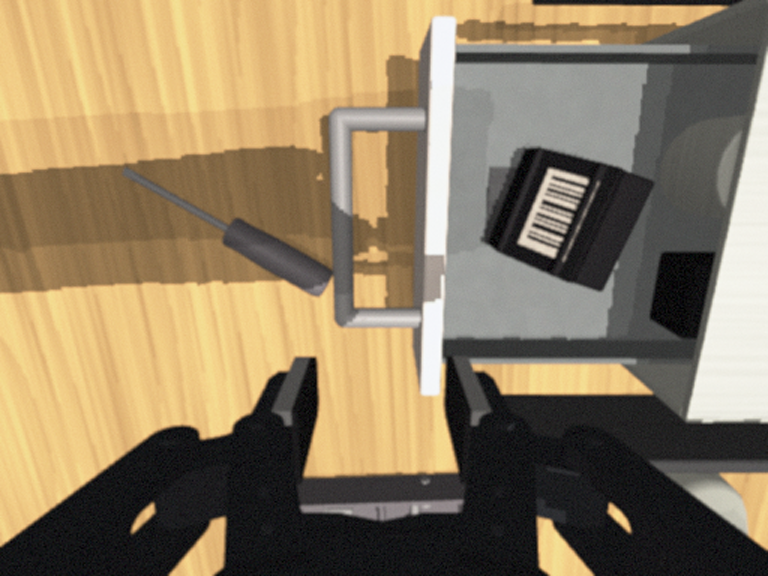

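The drawer is open and the label is fully in view, with corners (1.5x) near (548,168), (590,180), (560,259) and (517,247).

```bash
cat > lab.py <<'E'
from h import *
from scipy.optimize import least_squares
c,o=pickle.load(open("w2.pkl","rb"))
g=cv2.cvtColor(c["image"],cv2.COLOR_BGR2GRAY)
m=np.zeros_like(g);cv2.fillConvexPoly(m,np.array([(361,103),(403,115),(378,183),(334,171)]),1)
b=((g>110)&(m>0)).astype(np.uint8)
b=cv2.morphologyEx(b,cv2.MORPH_CLOSE,np.ones((7,7)))
cs=max(cv2.findContours(b,0,1)[0],key=cv2.contourArea)
px=cv2.boxPoints(cv2.minAreaRect(cs));ap=cv2.approxPolyDP(cs,4,True)[:,0];print(px.round(1).tolist(),ap.tolist())
hand=np.array([(548,168),(590,180),(560,259),(517,247)])/1.5
Ti=np.linalg.inv(wT(c,o))
def axes(t): # label x,y,z ; z normal toward robot (-x) yawed t
    z=np.array([-np.cos(t),-np.sin(t),1])/2**.5;y=np.array([-np.sin(t),np.cos(t),0]);return np.cross(y,z),y,z
def model(p):
    x,y,z=axes(p[2]);o=np.array([p[0],p[1],.097])
    # order: hi-y low, hi-y high, lo-y high, lo-y low   (up-slope = +e)
    e=x if x[2]>0 else -x
    P=[o+sy*y*.023+s*e*.015 for sy,s in((1,-1),(1,1),(-1,1),(-1,-1))]
    P=np.array([(Ti@np.r_[q,1])[:3] for q in P])
    return cv2.projectPoints(P,np.zeros(3),np.zeros(3),c["K"],c["dist_coeffs"])[0][:,0]
def fit(h):
    return least_squares(lambda p:(model(p)-h).ravel(),[.6,-.04,-.3])
if __name__=="__main__":
    r=fit(hand);print(r.x,r.fun.round(1))
    s=ap if len(ap)==4 else px
    h=np.array([s[np.argmin(np.linalg.norm(s-q,axis=1))] for q in hand],float);r=fit(h);print(h.tolist(),r.x,r.fun.round(1))
E
python3 lab.py
```

```text
[[344.20001220703125, 161.8000030517578], [366.5, 108.19999694824219], [398.6000061035156, 121.5999984741211], [376.29998779296875, 175.1999969482422]] [[365, 112], [345, 162], [375, 173], [386, 151], [381, 140], [386, 131], [393, 134], [398, 122]]
[ 0.60503653 -0.02855164 -0.32863901] [-3.   0.2  2.5  0.4  1.   1.3 -0.9 -2. ]
[[366.4970397949219, 108.20708465576172], [398.5917053222656, 121.57986450195312], [376.2544250488281, 175.1893310546875], [344.1597595214844, 161.81655883789062]] [ 0.60694431 -0.02808196 -0.37962126] [-0.4  3.1  0.7 -0.9 -1.1 -1.6  0.8 -0.7]
```

Request:
step_arm(
  moves=[
    [0.5,0,0,30,0,0,0],
    [0,-77,344,30,0,0,0.83],
    [0,-77,344,30,0,0,0.83],
    [0,-77,344,30,0,0,0.83],
    [0,-77,344,30,0,0,0.83],
    [0,-77,344,30,0,0,0.83],
    [0,-77,344,30,0,0,0.83],
    [0,-77,344,30,0,0,0.83],
    [0,-77,344,30,0,0,0.83],
    [0,-77,344,30,0,0,0.83],
  ],
)

```text
clock: 5.55
position: [0.425, 0.2823, 0.2467]
ee_rot: [0.385, 0.923, -0.001, -0.001]
ft_force: [-0.1, -1.7, 0.3]
grip_width: 1.0
grasp_force: 0.0
```

```bash
python3 - <<'E'
from h import *
from workcell import manip
o=manip.get_obs();c=manip.camera("wrist");pickle.dump((c,o),open("w3.pkl","wb"))
print(np.round(o["position"],4),o["ee_rot"].round(3),o["joint_pos"].round(2))
cv2.imwrite("pics/w3.png",cv2.resize(c["image"],(768,576),interpolation=cv2.INTER_CUBIC))
t=manip.camera("top");pickle.dump(t,open("t3.pkl","wb"))
E
```

```text
[0.425  0.2823 0.2467] [ 0.385  0.923 -0.001 -0.001] [ 0.22  0.18 -0.98  1.69  0.15  1.35 -0.01]
```

View pics/w3.png

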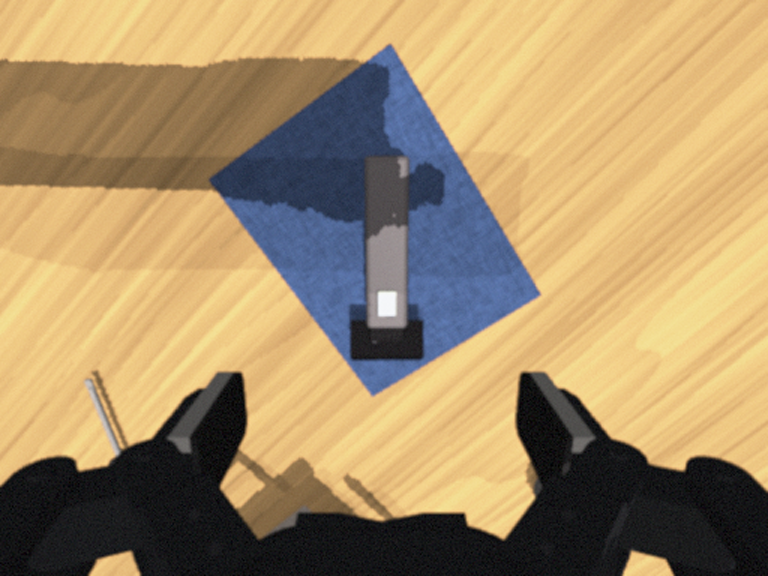

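The scanner's handle lies exactly vertical in the picture: rear end (387,156), front end of the grey handle (387,327).

```bash
python3 - <<'E'
from h import *
c,o=pickle.load(open("w3.pkl","rb"));T=wT(c,o)
f=lambda u,v,z:at(c,(u/1.5,v/1.5),z,T)*1000
r=f(387,156,.052);h=f(387.5,327,.054);fr=f(387,358,.045)
d=(h-r)[:2];L=np.linalg.norm(d);u=d/L
print("rear",r.round(),"hd",h.round(),L,"front",np.linalg.norm((fr-r)[:2]),"yaw",np.arctan2(*u[::-1]))
print("origin",r[:2]+73*u)
M=[f(a,b,.003)[:2] for a,b in((390,43),(541,294),(373,396),(210,180))];print(np.round(M),np.mean(M,0).round())
x=R.from_quat(o["ee_rot"]).as_matrix();print("tool x yaw",np.arctan2(x[1,0],x[0,0]),"tooly",np.arctan2(x[1,1],x[0,1]))
E
```

```text
rear [377. 337.  52.] hd [467. 247.  54.] 127.46227978460847 front 157.8605789167926 yaw -0.7838337656485168
origin [428.23841381 285.59352884]
[[321. 397.]
 [555. 350.]
 [520. 175.]
 [287. 222.]] [421. 286.]
tool x yaw 2.3513786128929492 tooly 0.7805859506225536
```

Request:
step_arm(
  moves=[
    [0,2,4,-50,0,0,0],
    [0,2,4,-100,0,0,0],
    [0,2,4,-140,0,0,0],
    [0,2,4,-160,0,0,0],
    [0,2,4,-160,0,0,0],
    [0,2,4,-160,0,0,0],
  ],
)

```text
clock: 6.25
position: [0.4295, 0.2841, 0.0888]
ee_rot: [0.388, 0.922, -0.0, -0.0]
ft_force: [0.0, 0.7, 1.1]
grip_width: 1.002
grasp_force: 0.0
```

Request:
step_arm(
  moves=[
    [0,-1,1.5,-35,0,0,0.01],
    [0,-1,1.5,-60,0,0,0.01],
    [0,-1,1.5,-68,0,0,0.01],
    [0,-1,1.5,-68,0,0,0.01],
    [1,-1,1.5,-68,0,0,0.01],
    [1,-1,1.5,-68,0,0,0.01],
    [1,-1,1.5,-68,0,0,0.01],
    [1,-1,1.5,-68,0,0,0.01],
    [1,-1,1.5,-68,0,0,0.01],
    [1,-1,1.5,-68,0,0,0.01],
  ],
  grip_force=60,
)

```text
clock: 7.25
position: [0.4287, 0.2867, 0.0212]
ee_rot: [0.382, 0.924, 0.0, 0.001]
ft_force: [0.6, -1.8, 6.3]
grip_width: 0.369
grasp_force: 59.5
```

```bash
python3 - <<'E'
from h import *
from workcell import manip
o=manip.get_obs();print(o["position"],o["ee_rot"],o["joint_pos"].round(2),o["grip_width"],o["grasp_force"],o["ft_force"])
pickle.dump(o,open("grasp.pkl","wb"))
g=o["position"]; Rg=R.from_quat(o["ee_rot"])
# scanner pose at grasp (world)
ys=-0.784; Rs=R.from_euler('z',ys); ps=np.array([.4282,.2856,.003])
for t in(-.35,):
  for dist in(.08,):
    lab=np.array([.606,-.0283,.097]);n=np.array([-np.cos(t),-np.sin(t),1])/2**.5
    win=lab+dist*n
    Rn=R.from_euler('z',t)*R.from_euler('y',-np.pi/12)
    pn=win-Rn.apply([.0865,0,.0076])
    D=Rn*Rs.inv(); tcp=pn+D.apply(g-ps)
    print("win",win,"tcp",tcp,"shift mm",(tcp-g)*1e3,"rotvec",D.as_rotvec())
    print("check",Rn.apply([np.cos(np.pi/3),0,-np.sin(np.pi/3)]),n)
E
```

```text
[0.42868835 0.2866507  0.02117299] [3.82380236e-01 9.24004764e-01 4.66338512e-04 5.78408289e-04] [ 0.06  0.47 -0.86  1.92  0.44  0.95 -0.22] 0.36899497510174084 59.54725384712219 [ 0.6127787  -1.83783774  6.3309259 ]
win [ 0.55286105 -0.00890277  0.15356854] tcp [0.47181738 0.02183957 0.14129089] shift mm [  43.12903702 -264.81112257  120.11790606] rotvec [-0.141718   -0.22256663  0.43150272]
check [ 0.66423682 -0.24246536 -0.70710678] [-0.66423682  0.24246536  0.70710678]
```

Request:
step_arm(
  moves=[
    [1,0,0,5,0,0,0],
    [1,0,0,20,0,0,0],
    [1,0,0,50,0,0,0],
    [1,0,0,90,0,0,0],
    [1,0,0,130,0,0,0],
    [1,5,-30,170,-0.02,-0.03,0.06],
    [1,10,-60,190,-0.04,-0.06,0.12],
    [1,16,-95,200,-0.06,-0.1,0.19],
    [1,22,-130,200,-0.08,-0.13,0.25],
    [1,28,-165,200,-0.1,-0.16,0.31],
  ],
)

```text
clock: 8.25
position: [0.4558, 0.1204, 0.2214]
ee_rot: [0.232, 0.968, -0.016, 0.094]
ft_force: [0.4, 0.1, -3.4]
grip_width: 0.368
grasp_force: 60.3
```

```bash
python3 - <<'E'
from h import *
F=R.from_rotvec([-0.141718,-0.22256663,0.43150272]);C=R.from_rotvec([-.1,-.16,.31])
print((F*C.inv()).as_rotvec())
g=pickle.load(open("grasp.pkl","rb"));print((F*R.from_quat(g["ee_rot"])).as_quat())
E
```

```text
[-0.04167892 -0.06296293  0.121311  ]
[ 0.17288891  0.97620669 -0.022103    0.12900146]
```

Request:
step_arm(
  moves=[
    [1,7,-45,0,-0.02,-0.03,0.06],
    [1,12,-80,0,-0.035,-0.05,0.1],
    [1,15,-100,-5,-0.042,-0.063,0.121],
    [1,15,-100,-20,-0.042,-0.063,0.121],
    [1,15,-100,-30,-0.042,-0.063,0.121],
    [1,15,-100,-30,-0.042,-0.063,0.121],
    [1,15,-100,-30,-0.042,-0.063,0.121],
  ],
)

```text
clock: 8.95
position: [0.471, 0.0222, 0.1907]
ee_rot: [0.173, 0.976, -0.023, 0.128]
ft_force: [-0.3, 0.6, -2.9]
grip_width: 0.366
grasp_force: 60.2
```

```bash
python3 - <<'E'
from h import *
from workcell import manip
o=manip.get_obs();print(o["position"],o["ee_rot"],o["joint_pos"].round(2),o["grasp_force"])
c=manip.camera("wrist");pickle.dump((c,o),open("w4.pkl","wb"))
t=manip.camera("top");s=manip.camera("scene")
im=np.zeros((600,800,3),np.uint8)
im[:300,:400]=cv2.resize(c["image"],(400,300));
im[:300,400:]=cv2.resize(t["image"][110:230,190:350],(400,300),interpolation=cv2.INTER_CUBIC)
im[300:,:400]=cv2.resize(s["image"][100:220,170:330],(400,300),interpolation=cv2.INTER_CUBIC)
cv2.imwrite("pics/w4.png",im)
E
```

```text
[0.47097679 0.02219017 0.19068316] [ 0.17251167  0.97632979 -0.02266588  0.12847619] [ 0.57 -0.15 -0.75  2.06  0.04  0.96  1.02] 60.245089530944824
```

View pics/w4.png

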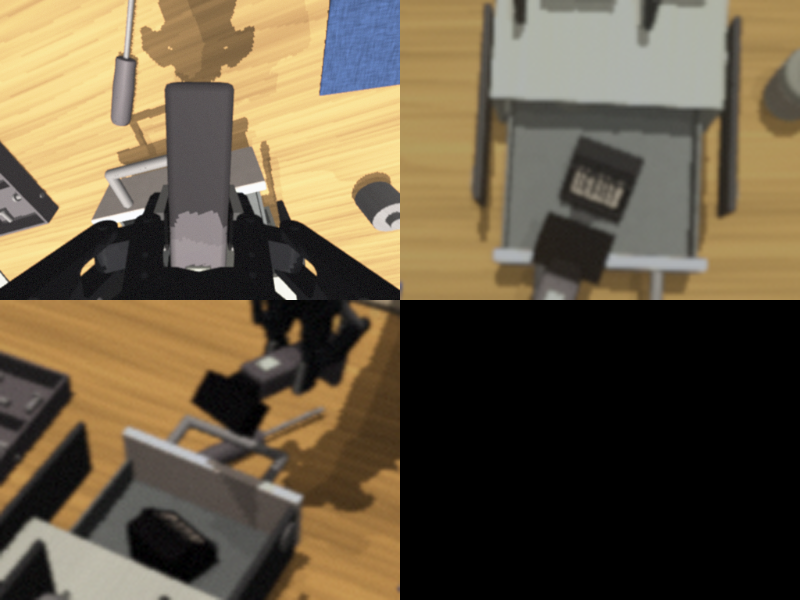

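The scanner is held well, and in the top view its head points at the label (label middle near (597,186) in the crop).

```bash
python3 - <<'E'
from h import *
from workcell import manip
t=manip.camera("top")
print(at(t,(268.8,184.4),.097))
from lab import axes
i=cv2.resize(t["image"][150:210,230:310],(800,600),interpolation=cv2.INTER_CUBIC)
for p,col in(([.606,-.0283,-.35],(0,255,0)),):
  x,y,z=axes(p[2]);o=np.array([p[0],p[1],.097])
  P=np.array([o+a*y*.023+b*x*.015 for a,b in((1,1),(1,-1),(-1,-1),(-1,1))]+[o])
  q=cv2.projectPoints(P,t["rvec"],t["tvec"],t["K"],t["dist_coeffs"])[0][:,0]
  q=((q+.5-[230,150])*10).astype(int);cv2.polylines(i,[q[:4]],True,col,1);cv2.circle(i,tuple(map(int,q[4])),3,col,1)
cv2.imwrite("pics/ov.png",i)
E
```

```text
[ 0.60747731 -0.0297496   0.097     ]
[[344.20001220703125, 161.8000030517578], [366.5, 108.19999694824219], [398.6000061035156, 121.5999984741211], [376.29998779296875, 175.1999969482422]] [[365, 112], [345, 162], [375, 173], [386, 151], [381, 140], [386, 131], [393, 134], [398, 122]]
```

View pics/ov.png

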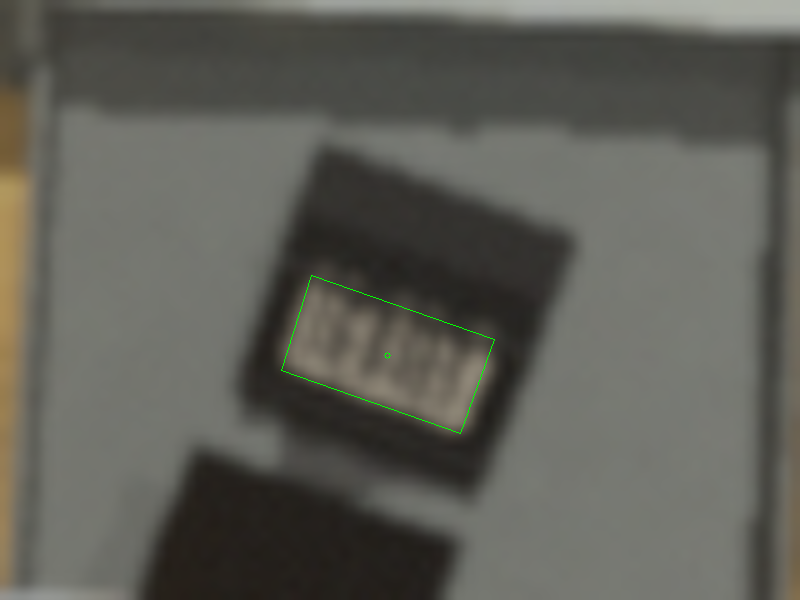

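The predicted outline sits within about 1–2 mm of the label, and the head's yaw matches. Now I lower the scanner and hold it.

Request:
step_arm(
  moves=[
    [1,2,-1,-15,0,0,0],
    [1,2,-1,-32,0,0,0],
    [1,2,-1,-44,0,0,0],
    [1,2,-1,-49,0,0,0],
    [1,2,-1,-49,0,0,0],
    [1,2,-1,-49,0,0,0],
    [1,2,-1,-49,0,0,0],
    [1,2,-1,-49,0,0,0],
    [1,2,-1,-49,0,0,0],
    [1,2,-1,-49,0,0,0],
  ],
)

```text
clock: 10.15
position: [0.4731, 0.0204, 0.1415]
ee_rot: [0.173, 0.976, -0.023, 0.129]
ft_force: [0.1, 0.0, -3.2]
grip_width: 0.365
grasp_force: 60.3
```

```bash
python3 - <<'E'
from h import *
from workcell import manip
o=manip.get_obs();g=pickle.load(open("grasp.pkl","rb"))
D=R.from_quat(o["ee_rot"])*R.from_quat(g["ee_rot"]).inv()
Rs=D*R.from_euler('z',-.784);p=o["position"]+D.apply(np.array([.4282,.2856,.003])-g["position"])
w=p+Rs.apply([.0865,0,.0076]);z=Rs.apply([.5,0,-.75**.5]);y=Rs.apply([0,1,0]);l=np.array([.607,-.0287,.097])
print(o["position"],w,"dist",(l-w)@z,"y",(l-w)@y,"x",(l-w)@np.cross(y,z),o["grasp_force"])
t=manip.camera("top");s=manip.camera("scene")
im=np.zeros((600,800,3),np.uint8)
im[:300,:400]=cv2.resize(t["image"][130:220,210:330],(400,300),interpolation=cv2.INTER_CUBIC)
im[:300,400:]=cv2.resize(s["image"][110:230,180:340],(400,300),interpolation=cv2.INTER_CUBIC)
q=[cv2.projectPoints(np.array([a]),t["rvec"],t["tvec"],t["K"],t["dist_coeffs"])[0].ravel() for a in (w,l,p+Rs.apply([.099,.03,.03]),p+Rs.apply([.099,-.03,.03]))]
for a in q: cv2.circle(im,tuple(int(v) for v in (a+.5-[210,130])*400/120),3,(0,255,0),1)
cv2.imwrite("pics/ov2.png",im[:300])
E
```

```text
[0.47311055 0.02035516 0.14152808] [ 0.55414035 -0.01043197  0.15378506] dist 0.07969236359774774 y 0.0010880501127263416 x 0.0005914386055806964 60.33422112464905
```

View pics/ov2.png

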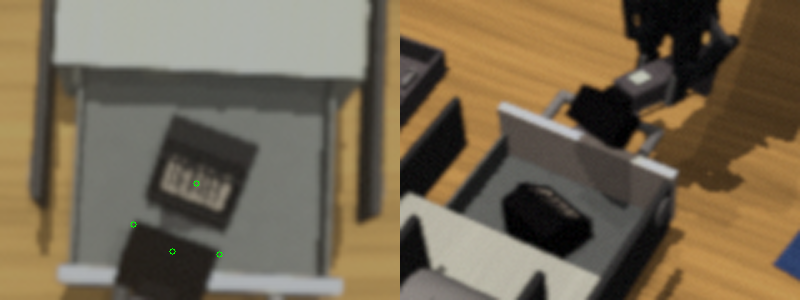

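Request:
step_arm(
  moves=[
    [1,0,0,0,0,0,0],
    [1,0,0,0,0,0,0],
    [1,0,0,0,0,0,0],
    [1,0,0,0,0,0,0],
    [1,0,0,0,0,0,0],
    [1,0,0,0,0,0,0],
    [1,0,0,0,0,0,0],
    [1,0,0,0,0,0,0],
    [1,0,0,0,0,0,0],
    [1,0,0,0,0,0,0],
  ],
)

```text
clock: 11.25
position: [0.473, 0.0204, 0.1413]
ee_rot: [0.173, 0.976, -0.023, 0.129]
ft_force: [0.4, -0.2, -2.2]
grip_width: 0.369
grasp_force: 60.3
```

To cover a few mm of doubt in the scanner's own position along its axis, I also hold slightly to each side along the slope.

Request:
step_arm(
  moves=[
    [1,-3.3,1.2,-3.5,0,0,0],
    [1,-3.3,1.2,-3.5,0,0,0],
    [1,-3.3,1.2,-3.5,0,0,0],
    [1,-3.3,1.2,-3.5,0,0,0],
    [1,-3.3,1.2,-3.5,0,0,0],
    [1,-3.3,1.2,-3.5,0,0,0],
    [1,-3.3,1.2,-3.5,0,0,0],
    [1,-3.3,1.2,-3.5,0,0,0],
    [1,-3.3,1.2,-3.5,0,0,0],
    [1,-3.3,1.2,-3.5,0,0,0],
  ],
)

```text
clock: 12.25
position: [0.4697, 0.0216, 0.1378]
ee_rot: [0.173, 0.976, -0.023, 0.129]
ft_force: [0.9, 0.6, -2.3]
grip_width: 0.365
grasp_force: 60.3
```

Request:
step_arm(
  moves=[
    [1,0,0,0,0,0,0],
    [1,0,0,0,0,0,0],
    [1,0,0,0,0,0,0],
    [1,6.6,-2.4,7,0,0,0],
    [1,6.6,-2.4,7,0,0,0],
    [1,6.6,-2.4,7,0,0,0],
    [1,6.6,-2.4,7,0,0,0],
    [1,6.6,-2.4,7,0,0,0],
    [1,6.6,-2.4,7,0,0,0],
    [1,6.6,-2.4,7,0,0,0],
  ],
)

```text
clock: 13.25
position: [0.4763, 0.0192, 0.1448]
ee_rot: [0.173, 0.976, -0.023, 0.129]
ft_force: [-0.0, 0.2, -2.6]
grip_width: 0.368
grasp_force: 60.3
```

Request:
step_arm(
  moves=[
    [1,0,0,0,0,0,0],
    [1,0,0,0,0,0,0],
    [1,0,0,0,0,0,0],
    [1,0,0,0,0,0,0],
    [1,0,0,0,0,0,0],
    [1,0,0,20,0,0,0],
    [1,0,0,50,0,0,0],
    [1,0,0,80,0,0,0],
    [1,0,0,80,0,0,0],
  ],
)

```text
clock: 14.15
position: [0.4784, 0.0195, 0.2289]
ee_rot: [0.173, 0.976, -0.023, 0.132]
ft_force: [0.8, 0.1, -2.8]
grip_width: 0.364
grasp_force: 60.5
```

```bash
python3 - <<'E'
from h import *
from workcell import manip
o=manip.get_obs();g=pickle.load(open("grasp.pkl","rb"))
D=R.from_quat(g["ee_rot"])*R.from_quat(o["ee_rot"]).inv()
print(o["position"],(g["position"]-o["position"])*1e3,D.as_rotvec(),D.as_rotvec()/3)
E
```

```text
[0.47841509 0.01952461 0.2289086 ] [ -49.72674785  267.12608478 -207.73561597] [ 0.14469859  0.22745616 -0.43096054] [ 0.04823286  0.07581872 -0.14365351]
```

Request:
step_arm(
  moves=[
    [1,-8,40,0,0.02,0.03,-0.06],
    [1,-16,85,0,0.05,0.076,-0.144],
    [1,-25,130,0,0.07,0.11,-0.21],
    [1,-33,175,0,0.096,0.152,-0.288],
    [1,-42,220,-10,0.12,0.19,-0.36],
    [1,-47,255,-40,0.145,0.227,-0.431],
    [1,-49,267,-80,0.145,0.227,-0.431],
    [1,-49,267,-110,0.145,0.227,-0.431],
    [1,-49,267,-125,0.145,0.227,-0.431],
    [1,-49,267,-125,0.145,0.227,-0.431],
  ],
)

```text
clock: 15.15
position: [0.4263, 0.2852, 0.0979]
ee_rot: [0.382, 0.924, -0.0, -0.004]
ft_force: [-0.4, -0.0, -1.9]
grip_width: 0.362
grasp_force: 60.4
```

Request:
step_arm(
  moves=[
    [1,0,0,0,0,0,0],
    [1,0,0,0,0,0,0],
  ],
)

```text
clock: 15.35
position: [0.4284, 0.2864, 0.1015]
ee_rot: [0.383, 0.924, 0.002, -0.001]
ft_force: [0.7, -0.1, -3.4]
grip_width: 0.365
grasp_force: 60.4
```

```bash
python3 - <<'E'
from h import *
from workcell import manip
o=manip.get_obs();g=pickle.load(open("grasp.pkl","rb"))
D=R.from_quat(g["ee_rot"])*R.from_quat(o["ee_rot"]).inv()
print(o["position"],(g["position"]-o["position"])*1e3,D.as_rotvec(),o["ft_force"])
E
```

```text
[0.42841349 0.28644501 0.10146179] [  0.27485479   0.20568711 -80.28880396] [-0.00436329 -0.00252095  0.00076475] [ 0.68242637 -0.07560955 -3.44850263]
```

Back over the pick spot in the same orientation. I lower it slowly to just above the mat.

Request:
step_arm(
  moves=[
    [1,0,0,-25,0,0,0],
    [1,0,0,-50,0,0,0],
    [1,0,0,-66,0,0,0],
    [1,0,0,-73,0,0,0],
    [1,0,0,-75,0,0,0],
    [1,0,0,-76,0,0,0],
    [1,0,0,-77,0,0,0],
    [1,0,0,-78,0,0,0],
    [1,0,0,-78,0,0,0],
  ],
)

```text
clock: 16.25
position: [0.4275, 0.2862, 0.0221]
ee_rot: [0.382, 0.924, 0.001, -0.002]
ft_force: [-0.2, -0.3, -2.3]
grip_width: 0.367
grasp_force: 60.6
```

Request:
step_arm(
  moves=[
    [1,0,0,-1,0,0,0],
    [1,0,0,-1,0,0,0],
    [1,0,0,-2,0,0,0],
    [1,0,0,-2,0,0,0],
  ],
)

```text
clock: 16.65
position: [0.4275, 0.2864, 0.0211]
ee_rot: [0.382, 0.924, 0.001, -0.002]
ft_force: [-5.8, -5.2, 17.1]
grip_width: 0.365
grasp_force: 63.4
```

Request:
step_arm(
  moves=[
    [1,0,0,0.7,0,0,0],
    [1,0,0,0.7,0,0,0],
  ],
  grip_force=20,
)

```text
clock: 16.85
position: [0.4275, 0.2864, 0.0212]
ee_rot: [0.382, 0.924, 0.001, -0.002]
ft_force: [-3.3, -1.0, 9.1]
grip_width: 0.369
grasp_force: 62.0
```

Request:
step_arm(
  moves=[
    [0.55,0,0,0,0,0,0],
    [0.4,0,0,0,0,0,0],
    [0.2,0,0,0,0,0,0],
    [0,0,0,0,0,0,0],
    [0,0,0,0,0,0,0],
    [0,0,0,0,0,0,0],
    [0,0,0,15,0,0,0],
    [0,0,0,50,0,0,0],
    [0,0,0,100,0,0,0],
    [0,0,0,150,0,0,0],
  ],
)

```text
clock: 17.85
position: [0.4266, 0.2864, 0.173]
ee_rot: [0.382, 0.924, 0.001, -0.003]
ft_force: [2.0, -0.8, 0.2]
grip_width: 1.0
grasp_force: 0.0
```

Request:
step_arm(
  moves=[
    [0,0,0,60,0,0,0],
    [0,0,0,75,0,0,0],
    [0,0,0,75,0,0,0],
  ],
)

```text
clock: 18.15
position: [0.4283, 0.2877, 0.2502]
ee_rot: [0.382, 0.924, 0.003, -0.0]
ft_force: [0.1, 0.3, -0.6]
grip_width: 1.0
grasp_force: 0.0
```

```bash
python3 - <<'E'
from h import *
from workcell import manip
o=manip.get_obs();c=manip.camera("wrist");print(o["position"])
T=wT(c,o)
im=c["image"];cv2.imwrite("pics/w5.png",im)
E
```

```text
[0.42828393 0.28768714 0.25022817]
```

View pics/w5.png

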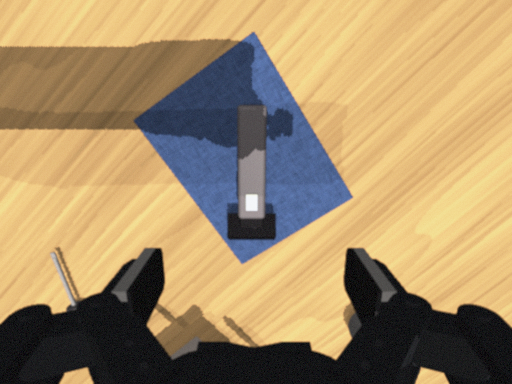

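The scanner rests on the mat as before. Back to the handle.

Request:
step_arm(
  moves=[
    [0.5,57,-320,0,0,0,-0.83],
    [0.5,57,-320,0,0,0,-0.83],
    [0.5,57,-320,0,0,0,-0.83],
    [0.5,57,-320,0,0,0,-0.83],
    [0.5,57,-320,0,0,0,-0.83],
    [0.5,57,-320,0,0,0,-0.83],
    [0.5,57,-320,0,0,0,-0.83],
    [0.5,57,-320,0,0,0,-0.83],
    [0.5,57,-320,0,0,0,-0.83],
    [0.5,57,-320,0,0,0,-0.83],
  ],
)

```text
clock: 19.2
position: [0.4839, -0.0323, 0.2452]
ee_rot: [0.722, 0.692, 0.002, -0.002]
ft_force: [-0.4, 0.5, 0.3]
grip_width: 0.504
grasp_force: 0.0
```

Request:
step_arm(
  moves=[
    [0.5,0,0,-50,0,0,0],
    [0.5,0,0,-100,0,0,0],
    [0.5,0,0,-140,0,0,0],
    [0.5,0,0,-161,0,0,0],
    [0.5,0,0,-161,0,0,0],
    [1,0,0,-161,0,0,0],
    [1,0,0,-161,0,0,0],
    [1,0,0,-161,0,0,0],
    [1,0,0,-161,0,0,0],
  ],
  grip_force=40,
)

```text
clock: 20.1
position: [0.4855, -0.0335, 0.0863]
ee_rot: [0.722, 0.691, 0.003, -0.001]
ft_force: [-0.7, 1.9, 6.8]
grip_width: 0.125
grasp_force: 39.2
```

Request:
step_arm(
  moves=[
    [1,15,-0.7,0,0,0,0],
    [1,35,-1.7,0,0,0,0],
    [1,57,-2.8,0,0,0,0],
    [1,79,-3.9,0,0,0,0],
    [1,101,-5,0,0,0,0],
    [1,118,-5.9,0,0,0,0],
    [1,128,-6.4,0,0,0,0],
    [1,132,-6.6,0,0,0,0],
    [1,132,-6.6,0,0,0,0],
  ],
)

```text
clock: 21.0
position: [0.6183, -0.0411, 0.0864]
ee_rot: [0.723, 0.691, 0.003, -0.0]
ft_force: [2.8, -1.8, 4.3]
grip_width: 0.123
grasp_force: 39.7
```

Request:
step_arm(
  moves=[
    [1,2,-0.1,0,0,0,0],
    [1,4,-0.2,0,0,0,0],
    [1,6,-0.3,0,0,0,0],
    [1,6,-0.3,0,0,0,0],
  ],
)

```text
clock: 21.4
position: [0.6232, -0.0414, 0.0863]
ee_rot: [0.723, 0.691, 0.002, -0.001]
ft_force: [-2.2, -1.2, 7.7]
grip_width: 0.124
grasp_force: 40.1
```

Still free; I go on until it stops.

Request:
step_arm(
  moves=[
    [1,2,-0.1,0,0,0,0],
    [1,4,-0.2,0,0,0,0],
    [1,5,-0.2,0,0,0,0],
    [1,5,-0.2,0,0,0,0],
  ],
)

```text
clock: 21.8
position: [0.6253, -0.0416, 0.0862]
ee_rot: [0.723, 0.691, -0.0, -0.003]
ft_force: [-18.2, -3.1, 20.2]
grip_width: 0.125
grasp_force: 41.4
```

Request:
step_arm(
  moves=[
    [1,2,-0.1,0,0,0,0],
    [1,4,-0.2,0,0,0,0],
    [1,4,-0.2,0,0,0,0],
  ],
)

```text
clock: 22.1
position: [0.6253, -0.0416, 0.086]
ee_rot: [0.723, 0.691, -0.004, -0.005]
ft_force: [-40.8, -1.7, 36.7]
grip_width: 0.122
grasp_force: 43.9
```

Hard stop reached, so the drawer is home. I relax the push, release and rise.

Request:
step_arm(
  moves=[
    [1,-3,0,0,0,0,0],
    [1,-5.5,0.2,0,0,0,0],
    [1,-5.5,0.2,0,0,0,0],
    [0.5,-5.5,0.2,0,0,0,0],
    [0.5,-5.5,0.2,0,0,0,0],
    [0.5,-5.5,0.2,0,0,0,0],
    [0.5,-5.5,0.2,0,0,0,0],
    [0.5,-5.5,0.2,40,0,0,0],
    [0.5,-5.5,0.2,90,0,0,0],
    [0.5,-5.5,0.2,150,0,0,0],
  ],
)

```text
clock: 23.1
position: [0.6254, -0.0408, 0.2259]
ee_rot: [0.722, 0.692, 0.002, -0.002]
ft_force: [0.0, -0.5, 0.4]
grip_width: 0.502
grasp_force: 0.0
```

Request:
step_arm(
  moves=[
    [0.5,-100,-100,80,0,0,0],
    [0.5,-100,-100,80,0,0,0],
    [0.5,-100,-100,80,0,0,0],
    [0.5,-100,-100,80,0,0,0],
    [0.5,-100,-100,80,0,0,0],
    [0.5,-100,-100,80,0,0,0],
  ],
)

```text
clock: 23.7
position: [0.5262, -0.1399, 0.3039]
ee_rot: [0.722, 0.692, 0.002, -0.002]
ft_force: [0.1, 0.5, -1.4]
grip_width: 0.497
grasp_force: 0.0
```

```bash
python3 - <<'E'
from h import *
from workcell import manip
t=manip.camera("top")
a=d=pickle.load(open("d0.pkl","rb"))["top"]["image"]
cv2.imwrite("pics/end.png",np.hstack([cv2.resize(x[100:330,80:430],(400,263)) for x in(a,t["image"])]))
E
```

```text
(no output)
```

View pics/end.png

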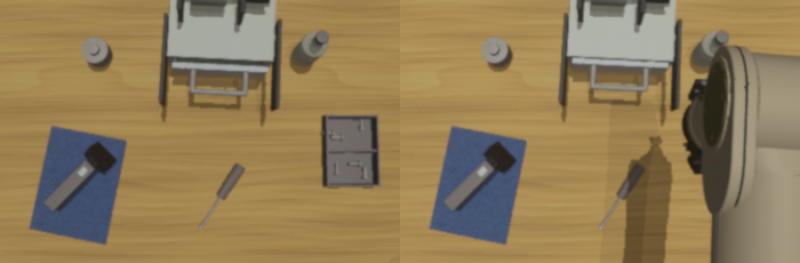

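The drawer is shut, and the scanner, roller, bottle and screwdriver are where they were. The arm hides the tray, but nothing went near it. Handing in.

```bash
python3 -c "
from workcell import manip
print(manip.hand_in())"
```

```text
the job is handed in; nothing more can be done
None
```

I handed the job in at about 24 s: the drawer was opened, the scanner was held about 8 cm from the label for over a second and laid back on the mat, and the drawer was pushed home; the hand-in gave no verdict.

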